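# Let the marker out of the desk dispenser

## Robot

A 7-joint arm with a two-finger parallel gripper is mounted at the origin on the work surface; the furniture and walls round the work are solid. World frame = base frame: x ahead of the robot, y to its left, z up, the work surface at z = 0. Lengths are in m, angles in rad, forces in N, time in s.
With the tool pointing down it reaches from about 0.425 to 0.95 m from the base axis. Payload 4.7 kg.
Tool frame: the origin (TCP) lies midway between the tips of the shut fingers; the grasp point (between the pads) lies 19 mm behind it (arm.grasp_offset is the distance from the TCP to the grasp point, in m); z points along the fingers, y is the line along which they close (so a half turn about z gives the same grasp; the last joint's range is limited). The gripper opens to 85 mm and grips with 20 to 120 N. Pads are 22 mm wide; open, the fingers measure 114 mm over their backs; the gripper's body (76 mm by 85 mm) begins 54 mm behind the grasp point. The pads swing forward as they close: fully open they stand 13 mm farther back than shut.
Start: joints at [1.278, 0.469, -0.049, 1.532, 0.024, 1.141, -0.082], TCP at [0.176, -0.652, 0.231] pointing down, gripper open.
Joint ranges: [-2.59, 2.59], [-0.33, 1.99], [-1.39, 1.29], [0.1, 2.45], [-1.04, 4.18], [0.21, 1.99], [-2.66, 2.66]. Speed limits (rad/s): [2.57, 2.57, 3.14, 3.14, 3.14, 3.14, 3.14].

## Interface

Orientations are given as a unit quaternion [w, x, y, z].
In Python, from rig import arm gives the robot as it stands.
- The arm moves only by the tool play_rows, never from a script. Its argument "deltas" is one flat list of numbers, 7 for each row, row after row: the turn, a rotation vector about the tool's x, y, z as a fraction of full scale, then the shift along the tool's x, y, z as a fraction of full scale, then the opening, from 0 (shut) to 1 (fully open). A call has exactly 5 rows; each row shifts and turns the commanded pose from where the row before left it, along the tool's axes as they then stand; what a row does not reach is not made up. Full scale, the value 1, is 0.4 m for a shift and pi/2 rad for a turn. A row lasts 1/12 s, in which the tool goes at most 41.7 mm and 7.16 degrees, less where a joint would pass 70% of its speed; a pose out of reach is approached as far as the arm can. A call with a number of a shift or a turn outside -1 to 1 is refused whole. A call with a gripper value outside its range is refused whole. The fingers move at their own pace and stop on an object; "force" is the grip in N (left out, the last holds). Time passes only in rows, so rows that do not move let the fingers close, or fill a call up. It gives the time, the measured TCP pose, the force, the opening and the grip force at its end, in the units of the state.
- arm.get_obs(): the state, without advancing time (a new reading comes with each control period).
- arm.snapshot(name): name is "scene" or "top"; returns a dict with "img" (384x512x3 uint8, red, green, blue), "camera_matrix" (3x3 intrinsics, pixels), "dist" ([k1, k2, p1, p2, k3] as OpenCV has them; the pictures are not rectified), "R" (3x3) and "t" (3): a world point X has camera coordinates R X + t. Camera axes: x right, y down, z forward; pixel columns grow to the right and rows downward; lengths in m; the calibration is good to about 2 mm. A picture is of the moment at which its call begins. There is no depth.
- arm.hand_in(): hands the job in; it is judged then, once.
The state is a dict: "clock": time; "qpos": joint angles; "joint_velocities": joint speeds; "tau": joint torques, N m; "ee_pos": TCP position; "orientation": TCP orientation; "contact_force": force on the tool from outside, world axes, zero at the start; "ft_torque": the same for the moment, N m; "gripper_width": opening from 0.0 (shut) to 1.0 (fully open); "grip_force": force on a finger pad.
Only numpy, scipy, OpenCV 4.12 (cv2) and the standard library are available. Lean on these libraries where they do the work, as an engineer would, in place of code of your own. Each camera call takes 0.05 s, during which the arm holds its last target. There are 200 camera calls.

## Task

Two twin desk dispensers each hold one thing behind a gate: one a thick marker, the other a thin pen. With a fingertip, press down the paddle of the dispenser that holds the marker so that the other end of its lever lifts the gate, keep it down until the marker has rolled out into the tray in front, then let go so that the gate drops shut. Do not touch or lift the marker, the pen or the gate, leave the pen's dispenser shut, and do not disturb the other things on the desk.

Things in the scene. Friction and masses are not known exactly. Their poses are not given: they have to be found in the camera images.
- marker_dispenser: dispenser holding the marker, left or right: fixed, 210 x 166 mm. From low front (-x) to back (+x): catch tray (x -95 to -30 mm, floor z 6, lip 24 mm), 20 degree ramp rising to +x between 52 mm cheeks, gate across it at x -4, lever pivot at x 50, z 80 on posts, 68 mm back wall at x 105, paddle behind it. Origin on the desk, 100 mm behind the tray lip's face
- pen_dispenser: the twin dispenser, same shape and size, whose ramp holds the thin pen; it stands on the other side, fixed
- marker_paddle (a point): paddle of the marker's dispenser: black ribbed plate 30 x 32 x 6 mm at the back end of the rocking lever. Origin: centre of its top face, at rest 91 mm above the desk and 120 mm along +x from the dispenser's origin. It swings down about the pivot (70 mm towards the tray, 11 mm lower), 31 mm down at full travel, and springs back up when let go
- pen_paddle (a point): paddle of the pen's dispenser, alike; not to be pressed
- marker_gate (a point): steel gate blade of the marker's dispenser, 146 mm wide, 20 mm tall, 4 mm thick, hanging from the other end of the same lever; origin at the blade's centre. Not to be touched
- marker_lever (a joint): marker's dispenser: angle (rad) of its rocking lever; 0 = at rest, gate shut, paddle up; 0.45 = paddle fully down on its stop, gate fully up. Above about 0.3 the gate clears what lies behind it. The spring takes about 1 to 4 N at the paddle; let go, the gate falls shut by itself
- pen_lever (a joint): pen's dispenser, the same kind of lever and the same values; it stays at 0
- marker: centre of the round board marker with white barrel and black cap, 138 mm long, 18 mm thick, lying across the ramp against the shut gate (long axis along the dispenser's y); once the gate is up it rolls down into the tray by itself within about a second
- pen_center (a point): centre of the thin pen, 145 mm long, 11 mm thick, lying across the other dispenser's ramp against its shut gate
- pen: the pen itself; origin at the middle of its length on its side, long axis y
- lidded_cup: clear specimen cup with a white screw lid, 58 mm across, 65 mm tall, standing between the two dispensers; loose, a bystander; origin at the centre of its underside
- open_cup: clear open specimen cup, 57 mm across, 63 mm tall, standing between the dispensers, nearer the robot; loose, a bystander; origin at the centre of its underside
- stapler: desk stapler, 37 x 133 x 54 mm, on the left; loose, a bystander; origin at the centre of its underside
- bottle: water bottle, 53 mm across, 184 mm tall, at the far left; loose, a bystander; origin at the centre of its underside

How it is judged:
By the outcome, as a careful person would: the job done as asked, in the order asked, and still so for the second after the job is handed in, with the robot touching nothing.
It also fails if it takes over 32 s, if anything falls off the work surface, if the arm or the gripper's body presses on something with over 40 N, if the wrist force passes 120 N, or if a joint passes its speed limit or range.

## Working session

There is one attempt and no reset: what is moved stays moved. The work goes in short steps, Python scripts to look and compute and a tool call to move; the robot and the scene stay as the last step left them, time stands still between calls to the robot, and variables do not carry over. Pictures are saved under pics/ and viewed, at most 10 in all, crops included, and the job is handed in when it is done.

Besides the shell and the picture viewer there is one more tool, called after ">>>" by a JSON object that holds its "fn" and its "kwargs", one argument or row to a line. play_rows: Moves the arm, as the interface text tells. Its arguments: {"type":"object","properties":{"deltas":{"type":"array"},"force":{"type":"number"}},"required":["deltas"]}

```bash
mkdir -p pics; python3 - <<'E'
from rig import arm
import cv2,pickle
d={}
for n in("scene","top"):
    s=arm.snapshot(n);d[n]=s;cv2.imwrite(f"pics/{n}0.png",s["img"][:,:,::-1]);print(n,s["camera_matrix"],s["R"],s["t"])
pickle.dump(d,open("s0.pkl","wb"))
print(arm.get_obs())
E
```

```text
scene [[422.25848086   0.         248.46335958]
 [  0.         422.25848086 198.17331672]
 [  0.           0.           1.        ]] [[-0.818481   -0.57453112  0.00168559]
 [-0.22425231  0.31676752 -0.92161231]
 [ 0.52896101 -0.75470016 -0.38810812]] [0.39547748 0.15819009 1.18250014]
top [[478.99098539   0.         250.74527936]
 [  0.         478.99098539 189.85248266]
 [  0.           0.           1.        ]] [[-0.01690608 -0.99973027  0.01592386]
 [-0.9949448   0.01524413 -0.09925956]
 [ 0.09899005 -0.01752145 -0.99493415]] [0.08922709 0.44555537 1.27790642]
{'clock': 0.1, 'qpos': array([ 1.27808914,  0.46936559, -0.04862319,  1.53356001,  0.0240605 ,
        1.14098015, -0.08230872]), 'joint_velocities': array([ 1.56356634e-03,  9.51444412e-04,  4.16439357e-04, -3.75848629e-03,
        5.02493751e-04, -1.11098863e-03, -5.74473463e-05]), 'tau': array([ 3.70294365e-04, -5.11514640e+01, -4.73572500e-02, -2.38388944e+01,
        1.07119684e-02,  4.42764343e-03,  2.02129735e-05]), 'ee_pos': array([ 0.1759189 , -0.65114096,  0.23036931]), 'orientation': array([-8.56771198e-04,  9.91311069e-01,  1.31535605e-01, -1.18824140e-04]), 'contact_force': array([-0.54432548,  0.63371117,  0.32663267]), 'ft_torque': array([-0.02083049,  0.03131297,  0.01294957]), 'grip_force': 0.0, 'gripper_width': 0.9972387376269612}
```

View pics/scene0.png

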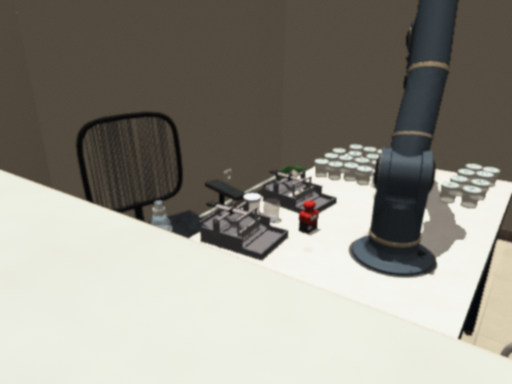

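View pics/top0.png

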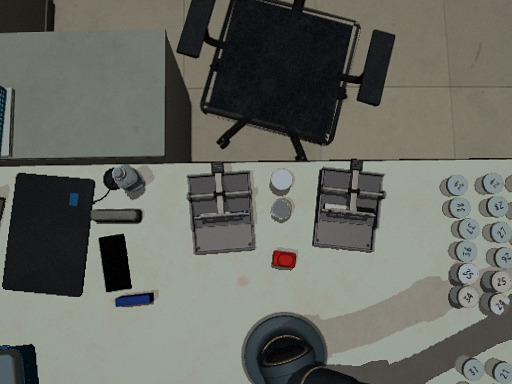

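The top view shows the two dispensers at about (222,212) and (347,208), with their paddles at the top edge at (218,165) and (356,163). I'll enlarge this view to see what each one holds.

```bash
python3 - <<'E'
import pickle,cv2,numpy as np
d=pickle.load(open("s0.pkl","rb"))
t=d["top"]["img"][155:260,180:390,::-1];s=d["scene"]["img"][165:260,195:345,::-1]
a=cv2.resize(t,(760,380),interpolation=2);a=cv2.convertScaleAbs(a,alpha=1.4)
cv2.imwrite("pics/c1.png",a)
b=cv2.convertScaleAbs(cv2.resize(s,(750,475),interpolation=2),alpha=1.6)
cv2.imwrite("pics/c2.png",b)
E
```

```text
(no output)
```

View pics/c1.png

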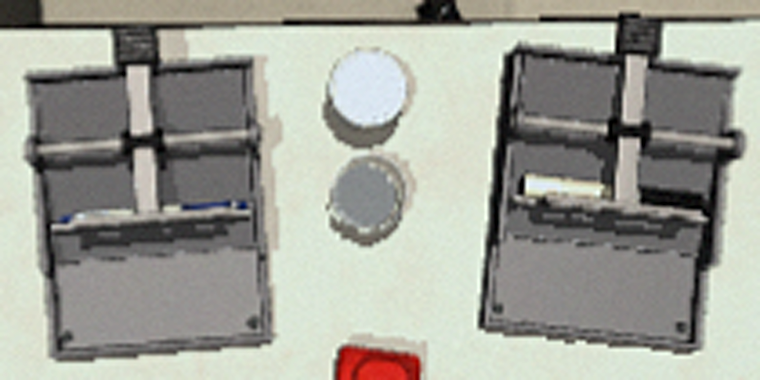

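View pics/c2.png

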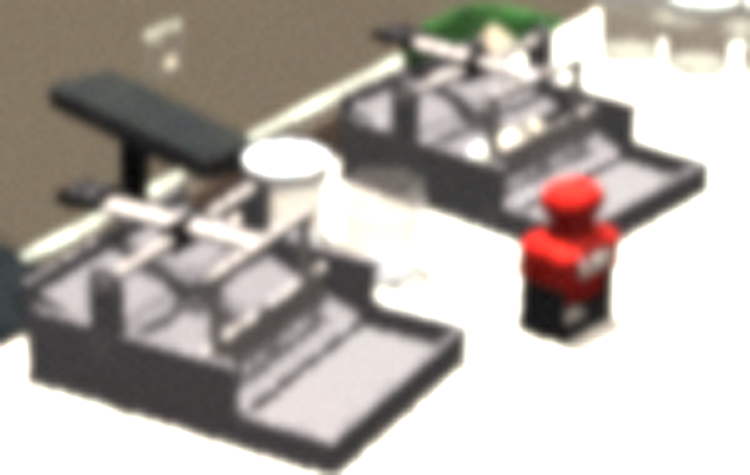

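The right-hand (-y) dispenser holds the thick white and black marker, seen in the first crop at (565,187) and (672,200). The left one holds the thin blue and white pen. The marker's paddle is at crop (638,37), which is about (356,165) in the full picture. In the scene picture it is at about (275,172).

```bash
cat > h.py <<'E'
import cv2,numpy as np
def ray(s,p):
    u=cv2.undistortPoints(np.array([[p]],float),s["camera_matrix"],np.array(s["dist"]))[0,0]
    R=np.array(s["R"]);return -R.T@s["t"],R.T@np.array([u[0],u[1],1])
def onz(s,p,z):
    o,d=ray(s,p);return o+d*(z-o[2])/d[2]
def two(a,b):
    (o,d),(q,e)=a,b;k=np.linalg.lstsq(np.c_[d,-e],q-o,rcond=None)[0]
    A,B=o+k[0]*d,q+k[1]*e;return (A+B)/2,np.linalg.norm(A-B)
E
python3 - <<'E'
import pickle
from h import *
d=pickle.load(open("s0.pkl","rb"));t=d["top"];s=d["scene"]
c=lambda x,y:(180+(x+.5)*210/760-.5,155+(y+.5)*105/380-.5)
P={k:onz(t,c(*p),z) for k,(p,z) in dict(pad=((638,37),.091),penpad=((136,46),.091),fl=((482,328),.024),fr=((698,350),.024),bl=((510,48),.068),br=((738,70),.068),lid=((368,88),.065)).items()}
for k,v in P.items():print(k,v.round(4))
print("two",two(ray(t,c(638,37)),ray(s,(195+397/5,165+35/5))))
f=(P["fl"]+P["fr"])/2;b=(P["bl"]+P["br"])/2
for w in(P["fl"]-P["fr"],P["bl"]-P["br"]):print(np.linalg.norm(w[:2]),np.degrees(np.arctan2(-w[0],w[1])))
w=b-f;print(np.linalg.norm(w[:2]),np.degrees(np.arctan2(w[1],w[0])))
for yaw in(np.arctan2(w[1],w[0]),):
    print("pad pred",f[:2]+np.array([np.cos(yaw),np.sin(yaw)])*.22)
E
```

```text
pad [ 0.5011 -0.1912  0.091 ]
penpad [0.4996 0.1687 0.091 ]
fl [ 0.2945 -0.0822  0.024 ]
fr [ 0.2749 -0.2438  0.024 ]
bl [ 0.4977 -0.1023  0.068 ]
br [ 0.4792 -0.2698  0.068 ]
lid [0.4702 0.0019 0.065 ]
two (array([ 0.5013369 , -0.19187359,  0.0884732 ]), np.float64(0.00029386344767910614))
0.16271647278665471 -6.922653321347675
0.16858118632044428 -6.294213084946058
0.20505599680404327 -6.456235791741241
pad pred [ 0.50326798 -0.18773198]
```

The two views agree: the paddle is at (0.502, -0.191, 0.091) and the dispenser's yaw is about -6.5°. First I turn the tool by +21.6° about its z axis and shut the fingers.

>>> {"fn": "play_rows", "kwargs": {
  "deltas": [0,0,0.048,0,0,0,0,0,0,0.048,0,0,0,0,0,0,0.048,0,0,0,0,0,0,0.048,0,0,0,0,0,0,0.048,0,0,0,0]
}}

```text
clock: 0.52
ee_pos: [0.1759, -0.6513, 0.2307]
orientation: [-0.001, 0.998, -0.058, -0.0]
contact_force: [0.7, 0.1, -0.5]
gripper_width: 0.296
grip_force: 0.0
```

>>> {"fn": "play_rows", "kwargs": {
  "deltas": [0,0,0,0.034,-0.062,0,0,0,0,0,0.034,-0.062,0,0,0,0,0,0.034,-0.062,0,0,0,0,0,0.034,-0.062,0,0,0,0,0,0.034,-0.062,0,0]
}}

```text
clock: 0.93
ee_pos: [0.2581, -0.5346, 0.2308]
orientation: [-0.0, 0.998, -0.057, -0.0]
contact_force: [0.8, 0.1, -1.5]
gripper_width: -0.002
grip_force: 0.0
```

>>> {"fn": "play_rows", "kwargs": {
  "deltas": [0,0,0,0.034,-0.062,0,0,0,0,0,0.034,-0.062,0,0,0,0,0,0.034,-0.062,0,0,0,0,0,0.034,-0.062,0,0,0,0,0,0.034,-0.062,0,0]
}}

```text
clock: 1.35
ee_pos: [0.3396, -0.4191, 0.231]
orientation: [-0.0, 0.998, -0.057, -0.0]
contact_force: [-0.4, 0.5, -0.0]
gripper_width: 0.002
grip_force: 0.0
```

>>> {"fn": "play_rows", "kwargs": {
  "deltas": [0,0,0,0.034,-0.062,0,0,0,0,0,0.034,-0.062,0,0,0,0,0,0.034,-0.062,0,0,0,0,0,0.034,-0.062,0,0,0,0,0,0.034,-0.062,0,0]
}}

```text
clock: 1.77
ee_pos: [0.4211, -0.3037, 0.2311]
orientation: [-0.0, 0.998, -0.057, -0.0]
contact_force: [0.4, 0.7, -0.5]
gripper_width: 0.003
grip_force: 0.0
```

>>> {"fn": "play_rows", "kwargs": {
  "deltas": [0,0,0,0.036,-0.06,0,0,0,0,0,0.036,-0.06,0,0,0,0,0,0.036,-0.06,0,0,0,0,0,0.036,-0.06,0,0,0,0,0,0.036,-0.06,0,0]
}}

```text
clock: 2.18
ee_pos: [0.5062, -0.1927, 0.231]
orientation: [-0.0, 0.998, -0.057, -0.0]
contact_force: [-0.1, 0.2, 0.5]
gripper_width: 0.001
grip_force: 0.0
```

>>> {"fn": "play_rows", "kwargs": {
  "deltas": [0,0,0,0,0,0.05,0,0,0,0,0,0,0.05,0,0,0,0,0,0,0.05,0,0,0,0,0,0,0.05,0,0,0,0,0,0,0.05,0]
}}

```text
clock: 2.6
ee_pos: [0.5055, -0.1938, 0.1301]
orientation: [-0.0, 0.998, -0.056, -0.0]
contact_force: [0.0, -0.9, 0.5]
gripper_width: 0.003
grip_force: 0.0
```

```bash
python3 - <<'E'
from rig import arm
import cv2,numpy as np
print(arm.get_obs()["ee_pos"])
t=arm.snapshot("top")["img"][135:255,300:400,::-1];s=arm.snapshot("scene")["img"][130:220,230:350,::-1]
a=cv2.resize(t,(400,480),interpolation=2);b=cv2.convertScaleAbs(cv2.resize(s,(400,300),interpolation=2),alpha=1.6)
b=np.vstack([b,np.zeros((180,400,3),np.uint8)])
cv2.imwrite("pics/c3.png",np.hstack([a,b]))
E
```

```text
[ 0.50553883 -0.19381885  0.130133  ]
```

View pics/c3.png

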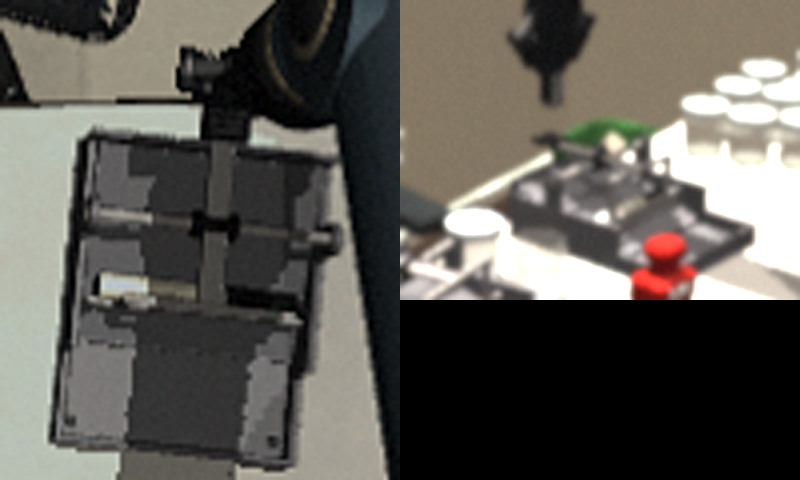

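The shut fingers are right above the paddle: the tip is at crop (552,100) in the scene half, with the paddle below it at (548,140). Next I descend to contact.

>>> {"fn": "play_rows", "kwargs": {
  "deltas": [0,0,0,0,0.003,0.018,0,0,0,0,0,-0.002,0.018,0,0,0,0,0,-0.002,0.018,0,0,0,0,0,0,0.018,0,0,0,0,0,0,0.018,0]
}}

```text
clock: 3.12
ee_pos: [0.5062, -0.1936, 0.0951]
orientation: [0.0, 0.998, -0.057, 0.0]
contact_force: [0.8, -0.8, 1.4]
gripper_width: -0.002
grip_force: 0.0
```

>>> {"fn": "play_rows", "kwargs": {
  "deltas": [0,0,0,0,0,0.01,0,0,0,0,0,0,0.01,0,0,0,0,0,0,0.01,0,0,0,0,0,0,0.01,0,0,0,0,0,0,0.01,0]
}}

```text
clock: 3.53
ee_pos: [0.5064, -0.1936, 0.0753]
orientation: [0.0, 0.998, -0.057, 0.0]
contact_force: [1.4, 1.5, 2.8]
gripper_width: 0.001
grip_force: 1.2
```

>>> {"fn": "play_rows", "kwargs": {
  "deltas": [0,0,0,0,0,0.01,0,0,0,0,0,0,0.009,0,0,0,0,0,0,0.009,0,0,0,0,0,0,0,0,0,0,0,0,0,0,0]
}}

```text
clock: 3.95
ee_pos: [0.5058, -0.1936, 0.064]
orientation: [0.0, 0.998, -0.057, -0.0]
contact_force: [-1.1, 0.2, 2.5]
gripper_width: 0.004
grip_force: 1.2
```

>>> {"fn": "play_rows", "kwargs": {
  "deltas": [0,0,0,0,0,0,0,0,0,0,0,0,0,0,0,0,0,0,0,0,0,0,0,0,0,0,0,0,0,0,0,0,0,0,0]
}}

```text
clock: 4.37
ee_pos: [0.5059, -0.1937, 0.0643]
orientation: [0.0, 0.998, -0.057, 0.0]
contact_force: [-1.0, -0.4, 3.2]
gripper_width: 0.005
grip_force: 1.3
```

>>> {"fn": "play_rows", "kwargs": {
  "deltas": [0,0,0,0,0,0,0,0,0,0,0,0,0,0,0,0,0,0,0,0,0,0,0,0,0,0,0,0,0,0,0,0,0,0,0]
}}

```text
clock: 4.78
ee_pos: [0.5059, -0.1936, 0.0641]
orientation: [0.0, 0.998, -0.057, 0.0]
contact_force: [-0.7, 0.1, 3.7]
gripper_width: -0.002
grip_force: 1.3
```

>>> {"fn": "play_rows", "kwargs": {
  "deltas": [0,0,0,0,0,0,0,0,0,0,0,0,0,0,0,0,0,0,0,0,0,0,0,0,0,0,0,0,0,0,0,0,0,0,0]
}}

```text
clock: 5.2
ee_pos: [0.5059, -0.1936, 0.0641]
orientation: [0.0, 0.998, -0.057, 0.0]
contact_force: [0.3, -0.2, 2.6]
gripper_width: 0.0
grip_force: 1.3
```

```bash
python3 - <<'E'
from rig import arm
import cv2,numpy as np
print(arm.get_obs()["ee_pos"])
t=arm.snapshot("top")["img"][135:255,300:400,::-1];s=arm.snapshot("scene")["img"][130:220,230:350,::-1]
a=cv2.resize(t,(400,480),interpolation=2);b=cv2.convertScaleAbs(cv2.resize(s,(400,300),interpolation=2),alpha=1.6)
b=np.vstack([b,np.zeros((180,400,3),np.uint8)])
cv2.imwrite("pics/c4.png",np.hstack([a,b]))
E
```

```text
[ 0.50589573 -0.19361234  0.06410021]
```

View pics/c4.png

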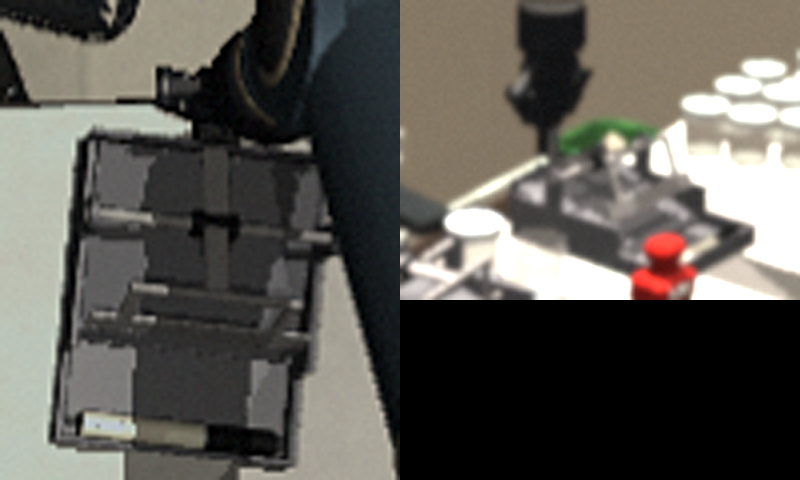

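The marker now lies in the tray against the lip, from (80,420) to (280,440), and the gate is up. I let the paddle rise gently and then pull clear.

>>> {"fn": "play_rows", "kwargs": {
  "deltas": [0,0,0,0,0,-0.018,0,0,0,0,0,0,-0.018,0,0,0,0,0,0,-0.018,0,0,0,0,0,0,-0.018,0,0,0,0,0,0,-0.018,0]
}}

```text
clock: 5.72
ee_pos: [0.5053, -0.1934, 0.1007]
orientation: [-0.0, 0.998, -0.057, -0.0]
contact_force: [-0.4, -1.0, 0.9]
gripper_width: 0.002
grip_force: 0.0
```

>>> {"fn": "play_rows", "kwargs": {
  "deltas": [0,0,0,0,0,-0.05,0,0,0,0,0,0,-0.06,0,0,0,0,0,0,-0.06,0,0,0,0,0,0,-0.06,0,0,0,0,0,0,-0.05,0]
}}

```text
clock: 6.13
ee_pos: [0.5055, -0.1934, 0.214]
orientation: [0.0, 0.998, -0.057, 0.0]
contact_force: [1.1, 0.3, -0.2]
gripper_width: 0.0
grip_force: 0.0
```

>>> {"fn": "play_rows", "kwargs": {
  "deltas": [0,0,0,0,0,0,0,0,0,0,0,0,0,0,0,0,0,0,0,0,0,0,0,0,0,0,0,0,0,0,0,0,0,0,0]
}}

```text
clock: 6.55
ee_pos: [0.505, -0.1934, 0.2108]
orientation: [-0.0, 0.998, -0.057, -0.001]
contact_force: [0.1, -0.4, -0.6]
gripper_width: -0.001
grip_force: 0.0
```

```bash
python3 - <<'E'
from rig import arm
import cv2,numpy as np
t=arm.snapshot("top")["img"][135:265,180:400,::-1]
cv2.imwrite("pics/c5.png",cv2.resize(t,(792,468),interpolation=2))
E
```

```text
(no output)
```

View pics/c5.png

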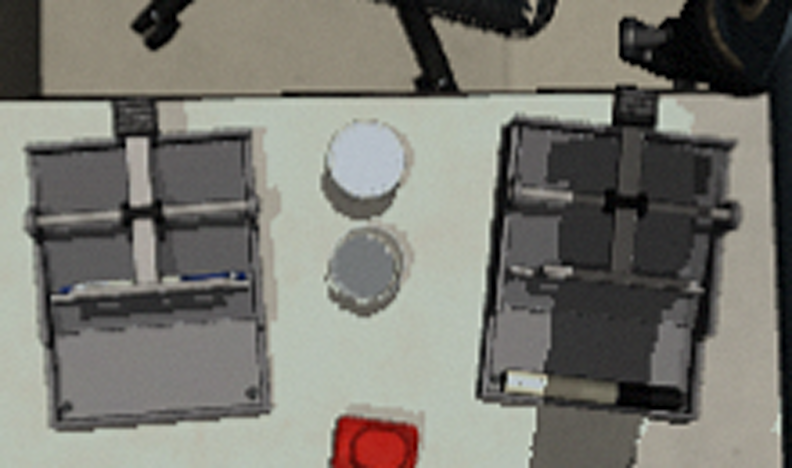

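The marker is in the tray at (595,388) and its gate is back down at (605,280), as at rest. The pen is still behind its gate at (150,285), the cups haven't moved, and the arm is clear.

```bash
python3 -c "
from rig import arm
print(arm.hand_in())"
```

```text
the job is handed in; nothing more can be done
None
```

The marker rolled out into its tray and its gate dropped shut again; the pen's dispenser and the nearby cups look untouched in the last picture, and the job is handed in at about 6.6 s.

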